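# Dial the slit into the aperture window

### The arm

A 6-joint arm with a two-finger parallel gripper is mounted at the origin on the work surface. World frame = base frame: x ahead of the robot, y to its left, z up, the work surface at z = 0. Lengths are in mm, angles in rad, forces in N, time in s.
With the tool pointing down it reaches from about 275 to 750 mm from the base axis. Payload 10.2 kg.
Tool frame: the origin (TCP) lies midway between the tips of the shut fingers; the grasp point (between the pads) lies 19 mm behind it; z points along the fingers, y is the line along which they close (so a half turn about z gives the same grasp; the last joint's range is limited). The gripper opens to 85 mm and grips with 20 to 120 N. Pads are 22 mm wide; open, the fingers measure 114 mm over their backs; the gripper's body (76 mm by 85 mm) begins 54 mm behind the grasp point. The pads swing forward as they close: fully open they stand 13 mm farther back than shut.
Start: joints at [-1.552, 0.313, 1.498, -0, 1.331, -0.223], TCP at [125.698, -509.736, 231.294] pointing down, gripper open.
Joint ranges: [-2.94, 2.94], [-0.97, 2.17], [0.19, 2.56], [-1.23, 4.37], [0.02, 3.11], [-2.88, 2.88]. Speed limits (rad/s): [2.39, 2.39, 3.01, 3.14, 3.14, 3.14].

### API

Orientations are given as a unit quaternion [w, x, y, z].
In Python, from rig import ctrl gives the robot as it stands.
- The arm moves only by the tool send_rows, never from a script. Its argument "targets" is a list of rows, each a list of 7 numbers: the closure, from -1 (fully open) to 1 (shut), so that 0 is half open, then the shift along the tool's x, y, z in m, then the turn, a rotation vector about the tool's x, y, z in rad. In form: [[claw, dx, dy, dz, ax, ay, az], ...]. A call has exactly 10 rows; each row shifts and turns the commanded pose from where the row before left it, along the tool's axes as they then stand; what a row does not reach is not made up. A row lasts 1/8 s, in which the tool goes at most 62.5 mm and 10.7 degrees, less where a joint would pass 70% of its speed; a pose out of reach is approached as far as the arm can. A call with a gripper value outside its range is refused whole. The fingers move at their own pace and stop on an object; "squeeze" is the grip in N (left out, the last holds). Time passes only in rows, so rows that do not move let the fingers close, or fill a call up. It gives the time, the measured TCP pose, the force, the opening and the grip force at its end, in the units of the state.
- ctrl.sense(): the state, without advancing time (a new reading comes with each control period).
- ctrl.capture(name): name is "side" or "top" or "wrist"; returns a dict with "img" (420x560x3 uint8, red, green, blue), "camera_matrix" (3x3 intrinsics, pixels), "k1" (the pictures are not rectified: a ray, as slopes to the right and down, at radius r is drawn at 1 + k1 r^2 times it, then the intrinsics apply), "R" (3x3) and "t" (3): a world point X has camera coordinates R X + t. Camera axes: x right, y down, z forward; pixel columns grow to the right and rows downward; lengths in mm; the calibration is good to about 2 mm. A picture is of the moment at which its call begins. There is no depth.
- ctrl.finish_job(): hands the job in; it is judged then, once.
Trained networks look in a picture, given as the dict that the camera call returned (one of the last four; its "shot" number tells which), for a name from the list of things; names that differ only in an ending like _2 or _b are one class to them, and where a whole thing is asked for, a point or a joint stands for the part that bears it (a point fixed in the world has none). Each returns a list of dicts, best first, with "score" (0 to 1); they miss things now and then, are a little off and sometimes report something else, mostly with a low value. They report only what shows in the picture. A call takes as long as a camera call.
- ctrl.boxes_of(query, picture): "extent" ([left, top, width, height] in pixels, round what is visible of it).
- ctrl.landmark_of(query, picture): "point" ([column, row] in pixels: a listed point, or the origin of a listed thing).
The state is a dict: "time_s": time; "joints": joint angles; "dq": joint speeds; "tau": joint torques, N m; "eef_pos": TCP position; "ee_rot": TCP orientation; "force": force on the tool from outside, world axes, zero at the start; "wrist_torque": the same for the moment, N m; "grip_width": opening from 0.0 (shut) to 1.0 (fully open); "grip_force": force on a finger pad.
Only numpy, scipy, OpenCV 4.12 (cv2) and the standard library are available. Lean on these libraries where they do the work, as an engineer would, in place of code of your own. Each camera call takes 0.05 s, during which the arm holds its last target. There are 200 camera calls.

### The job

On the aperture-wheel unit, first push the dust shutter back until the window is fully uncovered. Then, with a fingertip pressed lightly on the wheel, turn it until the long slit is centred in the window, and let go. Be gentle: the unit must never take more than 15 N anywhere, and leave everything else on the bench where it is.

Things in the scene. Friction and masses are not known exactly. Their poses are not given: they have to be found in the camera images.
- unit: aperture-wheel unit, fixed to the bench: white base plate 12 mm thick, aluminium wheel lying flat over it, black bridge over part of the wheel. Origin: on the wheel's axis at bench height; x points from the axis through the window to the far end, z up. Base plate x -92 to 123 mm, y -85 to 85 mm. No part of the unit may ever be loaded with more than 15 N.
- bridge_end (a point): middle of the top far edge of the bridge; axes as unit. The bridge is a plate from x = 18 to 119 mm, y = -42 to 42 mm of the unit, underside 52 mm and top 57 mm above the bench, carried by a white block under x = 81 to 119 mm.
- wheel_axis (a point): the wheel's axis at bench height, frame as unit. The wheel is a flat disc, diameter 150 mm, 8 mm thick. Its height is NOT known: its packing differs each time and its top lies anywhere from 35 to 51 mm above the bench, so it must be felt for. It is sprung: pressed, it sinks about 1 mm per 7 N.
- band (a point): point 65 mm from the wheel's axis opposite the window, fixed to the unit (does not turn), 43 mm above the bench (not the wheel's true height). The top's band from 55 to 75 mm radius is knurled, without apertures, open from above on this side: drag the wheel here. It turns stiffly (0.22 N m, about 3.5 N here), stays where left; a finger pressed under 5 N may slip, 7 to 10 N drags well.
- window (a point): centre of the window in the bridge's top, 38 mm from the wheel's axis and 57 mm above the bench; axes as unit. The window is 28 mm along x and 22 mm along y.
- wheel (a joint): angle (rad) from the unit's x axis to the wheel's long slit (22 x 5 mm, radial, centred 38 mm from the axis), growing counter-clockwise seen from above; stops at -1.5 and 7.8. At 0, and equally at 6.283 (one turn), the slit is centred in the window; either will do. The other five apertures, 60 degrees apart, are round holes 5 to 17 mm wide.
- shutter (a joint): dust shutter (m): 0 covers the window, from 0.031 it is clear, 0.036 is the stop; slides along the unit's +x on the bridge, about 2 N friction, stays where left. A plate 32 x 40 x 3 mm (x, y, z) with an upright tab 6 mm thick (x), 26 mm wide (y), 60 to 78 mm above the bench, its middle at x = 38 mm + joint value, y = 0 of the unit.
- oil_bottle: bystander: small amber glass dropper bottle, 34 mm wide, 65 mm tall, beside the unit; origin at its underside
- slide_box: bystander: closed plastic slide box 102 x 54 x 32 mm, beside the unit; origin at its underside
- objective: bystander: spare brass microscope objective standing on its flange, 28 mm wide, 44 mm tall, beside the unit; origin at its underside
- petri_dish: bystander: glass dish 90 mm wide, 15 mm tall; origin at its underside
- pen_cup: bystander: cup with pens, 72 mm wide, 140 mm tall with the pens; origin at its underside
- mouse: bystander: black computer mouse 62 mm wide, 34 mm tall; origin at its underside
- counter: bystander: hand tally counter 70 x 50 x 26 mm; origin at its underside

How it is judged (in metres and radians):
On the way, in this order (a step that is already met when the one before it is completed fails the run):
1. the shutter is pushed back, uncovering the window (value of joint shutter above 0.031 m), for 0.2 s.
2. the long slit stands in the middle of the window ((value of joint wheel between -0.1 and 0.1 rad or value of joint wheel between 6.1832 and 6.3832 rad)), for 0.3 s.
At the end, for the whole second after the job is handed in: The shutter stands at 31 mm or more, clear of the window; the wheel is at rest with the slit within 0.10 rad (about 4 mm) of the window's middle (value of joint shutter above 0.031 m and (value of joint wheel between -0.1 and 0.1 rad or value of joint wheel between 6.1832 and 6.3832 rad) and velocity of joint wheel between -0.03 and 0.03 rad/s); the robot touches nothing.
It fails at once if a part of the unit is loaded with more than 15 N (contact force between anything else and unit above 15 N).
It fails at once if a bystander is moved by more than 20 mm (distance of any of oil_bottle, slide_box, objective, petri_dish, pen_cup, mouse, counter from where it was at the start of the episode above 0.02 m).
It also fails if it takes over 72 s, if anything falls off the work surface, if the arm or the gripper's body presses on something with over 40 N, if the wrist force passes 120 N, or if a joint passes its speed limit or range.

## Working session

There is one attempt and no reset: what is moved stays moved. The work goes in short steps, Python scripts to look and compute and a tool call to move; the robot and the scene stay as the last step left them, time stands still between calls to the robot, and variables do not carry over. Pictures are saved under pics/ and viewed, at most 10 in all, crops included, and the job is handed in when it is done.

Besides the shell and the picture viewer there is one more tool, called after "Call:" by a JSON object that holds its "api" and its "payload". send_rows: Moves the arm, as the interface text tells. Its arguments: {"type":"object","properties":{"targets":{"type":"array"},"squeeze":{"type":"number"}},"required":["targets"]}

```bash
mkdir -p pics; ls
cat > h.py <<'E'
import numpy as np,cv2,json
from rig import ctrl
def ray(c,p):
    K=np.array(c["camera_matrix"]);u=np.array([(p[0]-K[0,2])/K[0,0],(p[1]-K[1,2])/K[1,1]])
    s=u.copy()
    for _ in range(20): s=u/(1+c["k1"]*(s@s))
    R=np.array(c["R"]);t=np.array(c["t"])
    return -R.T@t, R.T@np.array([s[0],s[1],1])
def onz(c,p,z):
    o,d=ray(c,p); return o+d*(z-o[2])/d[2]
def proj(c,X):
    x=np.array(c["R"])@np.array(X)+np.array(c["t"]);s=x[:2]/x[2];s=s*(1+c["k1"]*(s@s))
    K=np.array(c["camera_matrix"]);return np.array([K[0,0]*s[0]+K[0,2],K[1,1]*s[1]+K[1,2]])
def save(c,n): cv2.imwrite("pics/%s.png"%n,cv2.cvtColor(np.array(c["img"]),cv2.COLOR_RGB2BGR))
E
python3 - <<'E'
from h import *
np.set_printoptions(precision=1,suppress=True)
s=ctrl.sense();print(s)
Z=dict(wheel_axis=0,unit=0,bridge_end=57,band=43,window=57,oil_bottle=0,slide_box=0,objective=0,petri_dish=0,pen_cup=0,mouse=0,counter=0)
for n in("top","side"):
    c=ctrl.capture(n);save(c,n)
    print(n,ray(c,(280,210)))
    for q,z in Z.items():
        r=ctrl.landmark_of(q,c)[:2]
        print(q,[(round(a["score"],2),np.array(a["point"]),onz(c,a["point"],z)) for a in r])
a=cv2.imread("pics/top.png")
E
```

```text
pics
{'time_s': 0.0, 'joints': array([-1.6,  0.3,  1.5,  0. ,  1.3, -0.2]), 'dq': array([ 0.,  0., -0.,  0., -0.,  0.]), 'tau': array([  0. , -41.2, -26. ,  -0. ,   0. ,   0. ]), 'eef_pos': array([ 125.7, -509.5,  230.7]), 'ee_rot': array([-0. ,  1. ,  0.1,  0. ]), 'force': array([-0.2,  0.6,  0.2]), 'wrist_torque': array([-0.,  0., -0.]), 'grip_force': 0.0, 'grip_width': 0.9993920325518174}
top (array([486.9,  44.4, 973. ]), array([ 0.1, -0. , -1. ]))
wheel_axis []
unit [(0.77, array([347.2, 225.6]), array([ 519.9, -126.9,    0. ]))]
bridge_end [(0.58, array([372.7, 173.5]), array([ 627.4, -175.5,   57. ]))]
band [(0.65, array([343. , 255.3]), array([ 455.6, -108.3,   43. ]))]
window [(0.64, array([456.1, 279.3]), array([ 398.3, -346.9,   57. ])), (0.56, array([361.7, 209.6]), array([ 550.9, -148.8,   57. ]))]
oil_bottle [(0.64, array([289.7, 214.2]), array([548.1,   0.8,   0. ]))]
slide_box [(0.81, array([415.1, 228.1]), array([ 510.6, -281. ,    0. ]))]
objective [(0.67, array([304. , 172.8]), array([640.5, -33.6,   0. ])), (0.21, array([348.8, 226.7]), array([ 517.3, -130.4,    0
[... 587 characters left out ...]
window [(0.83, array([319.9, 177.2]), array([ 557.2, -148. ,   57. ]))]
oil_bottle [(0.93, array([295.9, 233.9]), array([542.4,   1.9,   0. ]))]
slide_box [(0.88, array([356. , 179.1]), array([ 511.2, -275.7,    0. ]))]
objective [(0.51, array([263.4, 210.4]), array([644.2, -41.9,   0. ]))]
petri_dish [(0.98, array([266.4, 259.2]), array([556.8, 105.1,   0. ])), (0.72, array([222.4, 214.3]), array([715.4,  15.7,   0. ]))]
pen_cup [(0.87, array([223.3, 215. ]), array([712.2,  17.1,   0. ]))]
mouse [(0.63, array([370.1, 163.9]), array([ 506.4, -367.9,    0. ]))]
counter [(0.72, array([416.7, 171.7]), array([ 388.6, -388.3,    0. ])), (0.42, array([266.7, 259.2]), array([556.3, 104.8,   0. ]))]
```

Run:
```python
import cv2
a=cv2.imread("pics/top.png")[120:300,240:500];cv2.imwrite("pics/top2.png",cv2.resize(a,None,fx=3,fy=3,interpolation=2))
a=cv2.imread("pics/side.png")[110:290,180:440];cv2.imwrite("pics/side2.png",cv2.resize(a,None,fx=3,fy=3,interpolation=2))
```

```text
(no output)
```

View pics/top2.png

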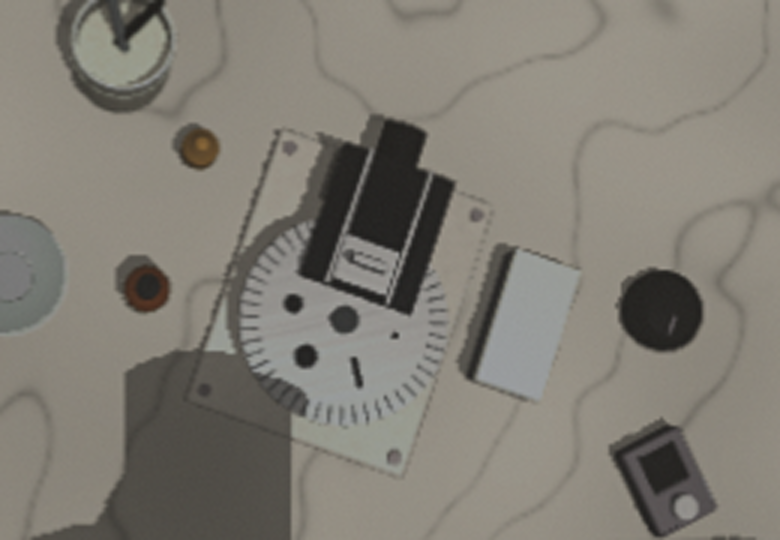

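View pics/side2.png

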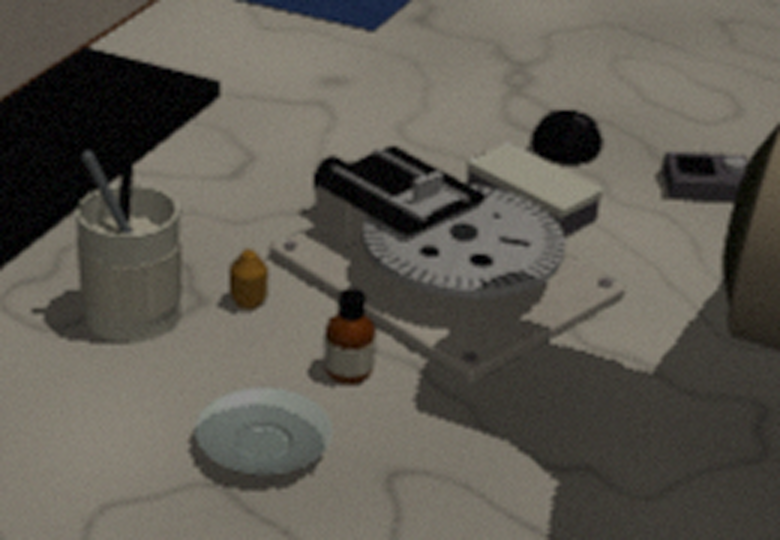

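```bash
cat >> h.py <<'E'
from scipy.spatial.transform import Rotation as Ro
def toolR(s):
    w,x,y,z=s["ee_rot"]; return Ro.from_quat([x,y,z,w])
def delta(s,pos,yaw):
    "shift in current tool axes (m), then rotation vector, to reach pos(mm), tool-down with tool x at yaw"
    R=toolR(s);T=Ro.from_matrix(Ro.from_euler('z',yaw).as_matrix()@np.diag([1,-1,-1.]))
    return R.inv().apply(np.array(pos)-s["eef_pos"])/1000,(R.inv()*T).as_rotvec()
E
python3 - <<'E'
from h import *
np.set_printoptions(precision=4,suppress=True)
s=ctrl.sense();m=toolR(s).as_matrix();print(m)
for y in(-21,159):print(delta(s,[480,-115,230],np.radians(y)))
c=ctrl.capture("wrist");R=np.array(c["R"]);print("cam in tool",m.T@(-R.T@np.array(c["t"])-s["eef_pos"]),"axis",m.T@R[2],m.T@R[0],c["camera_matrix"][0][0])
E
```

```text
[[ 0.9709  0.2395  0.    ]
 [ 0.2395 -0.9709 -0.    ]
 [ 0.      0.     -1.    ]]
(array([ 0.4385, -0.2984,  0.0013]), array([ 0.    , -0.    ,  0.6083]))
(array([ 0.4385, -0.2984,  0.0013]), array([ 0.    ,  0.    , -2.5333]))
cam in tool [  68.4856    0.1676 -142.8681] axis [-0.274   0.0013  0.9617] [ 0.0004  1.     -0.0012] 375.08363285783264
```

Call:
{"api": "send_rows", "payload": {"targets": [[1,0.044,-0.03,0,0,0,0],[1,0.044,-0.03,0,0,0,0],[1,0.044,-0.03,0,0,0,0],[1,0.044,-0.03,0,0,0,0],[1,0.044,-0.03,0,0,0,0],[1,0.044,-0.03,0,0,0,0],[1,0.044,-0.03,0,0,0,0],[1,0.044,-0.03,0,0,0,0],[1,0.044,-0.03,0,0,0,0],[1,0.042,-0.028,0,0,0,0]], "squeeze": 20}}

```text
time_s: 2.6
eef_pos: [480.7, -114.0, 231.5]
ee_rot: [0.0, 0.993, 0.121, 0.0]
force: [0.1, -1.1, -0.6]
grip_width: 0.003
grip_force: 0.0
```

Call:
{"api": "send_rows", "payload": {"targets": [[1,0,0,0,0,0,0.15],[1,0,0,0,0,0,0.15],[1,0,0,0,0,0,0.15],[1,0,0,0,0,0,0.158],[1,0,0,0,0,0,0],[1,0,0,0,0,0,0],[1,0,0,0,0,0,0],[1,0,0,0,0,0,0],[1,0,0,0,0,0,0],[1,0,0,0,0,0,0]]}}

```text
time_s: 3.85
eef_pos: [479.6, -115.5, 231.3]
ee_rot: [-0.0, 0.983, -0.182, -0.0]
force: [0.2, -0.3, 0.7]
grip_width: -0.001
grip_force: 0.0
```

Run:
```python
from h import *
np.set_printoptions(precision=1,suppress=True)
s=ctrl.sense();print(s["time_s"],s["eef_pos"],s["joints"],s["force"],toolR(s).as_matrix()[:,0])
c=ctrl.capture("wrist");save(c,"w1")
for q,z in dict(wheel_axis=0,unit=0,bridge_end=57,band=43,window=57,shutter=78).items():
    print(q,[(round(a["score"],2),np.array(a["point"]),onz(c,a["point"],z)) for a in ctrl.landmark_of(q,c)[:2]])
```

```text
3.85 [ 479.6 -115.5  231.3] [-0.5  0.2  1.6 -0.   1.3  1.5] [ 0.2 -0.3  0.7] [ 0.9 -0.4 -0. ]
wheel_axis []
unit [(0.76, array([279.4, 132.5]), array([ 515. , -135.5,    0. ]))]
bridge_end []
band [(0.81, array([280.9, 206.8]), array([ 454.9, -113.5,   43. ]))]
window [(0.84, array([278.3,  91.3]), array([ 550.7, -147.2,   57. ]))]Traceback (most recent call last):
  File "<stdin>", line 6, in <module>
ValueError: it knows: band, bridge_end, counter, mouse, objective, oil_bottle, pen_cup, petri_dish, slide_box, unit, wheel_axis, window
```

View pics/w1.png

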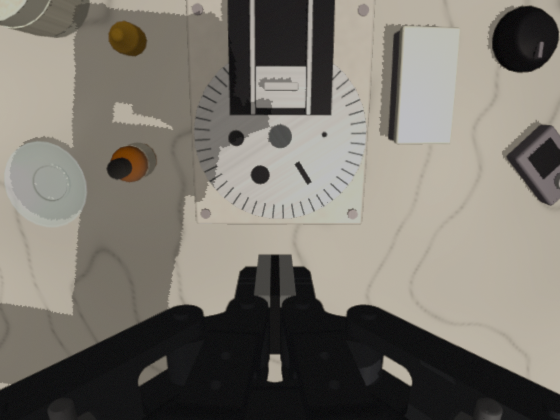

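Run:
```python
from h import *
np.set_printoptions(precision=1,suppress=True)
c=ctrl.capture("wrist");s=ctrl.sense()
P={}
for n,p,z in [("nearL",(196,224),12),("nearR",(361,224),12),("scNL",(206,213),12),("scNR",(352,213),12),("scFL",(197,10),12),("scFR",(363,10),12),("brL",(229,115),57),("brR",(331,115),57),("hub",(280,136),45),("tabL",(264,86),78),("tabR",(298,86),78),("winnearL",(256,107),57),("slit1",(297,163),45),("slit2",(310,183),45),("tipL",(257,256),231),("tipR",(293,256),231)]:
    P[n]=onz(c,p,z);print(n,P[n])
f=lambda a,b:np.degrees(np.arctan2(*(P[b]-P[a])[1::-1]))
print(f("nearL","nearR")+90,f("scNL","scFL"),f("scNR","scFR"),f("scFL","scFR")+90,f("brL","brR")+90, f("tabL","tabR")+90)
u=np.array([np.cos(np.radians(-21)),np.sin(np.radians(-21)),0])
print("from near edge",(P["nearL"]+P["nearR"])/2+92*u,"from bridge",(P["brL"]+P["brR"])/2-18*u,"win tab",(P["tabL"]+P["tabR"])/2-35*u)
d=(P["slit1"]+P["slit2"])/2-P["hub"];print(np.linalg.norm(d),np.degrees(np.arctan2(d[1],d[0]))+21)
for z in(35,43,51):
  print(z,[proj(c,np.array([519,-131,z])+75*Ro.from_euler('z',a-21,degrees=True).apply([1,0,0])) for a in(90,-90,180)])
print(proj(c,s["eef_pos"]))
```

```text
nearL [460.6 -23.8  12. ]
nearR [ 400.3 -180.9   12. ]
scNL [467.7 -38.1  12. ]
scNR [ 414.8 -175.9   12. ]
scFL [ 644.5 -105.7   12. ]
scFR [ 591.6 -244.6   12. ]
brL [ 547.7 -102.5   57. ]
brR [ 517.6 -181.2   57. ]
hub [ 515.4 -135.5   45. ]
tabL [ 557.8 -138.    78. ]
tabR [ 548.6 -162.1   78. ]
winnearL [ 545.6 -125.7   57. ]
slit1 [ 488.  -141.2   45. ]
slit2 [ 466.9 -145.9   45. ]
tipL [ 489.1 -112.2  231. ]
tipR [ 483.8 -126.1  231. ]
-20.99892140245555 -20.907468835017617 -21.245685419652094 -20.854470513658754 -20.925815841050508 -20.89886173827358
from near edge [ 516.4 -135.3   12. ] from bridge [ 515.8 -135.4   57. ] win tab [ 520.5 -137.5   78. ]
38.83639703812251 -147.09529175648697
35 [array([189.9, 133.3]), array([357.4, 133.4]), array([273.7, 213.6])]
43 [array([188. , 134.1]), array([359.3, 134.2]), array([273.7, 216.1])]
51 [array([185.9, 134.8]), array([361.4, 134.9]), array([273.7, 218.7])]
[272.8 273.3]
```

Call:
{"api": "send_rows", "payload": {"targets": [[1,0.0115,0.0014,0.02,0,0,0],[1,0.0115,0.0014,0.025,0,0,0],[1,0.0115,0.0014,0.03,0,0,0],[1,0.0115,0.0013,0.03,0,0,0],[1,0,0,0.025,0,0,0],[1,0,0,0.018,0,0,0],[1,0,0,0.01,0,0,0],[1,0,0,0.005,0,0,0],[1,0,0,0,0,0,0],[1,0,0,0,0,0,0]]}}

```text
time_s: 5.45
eef_pos: [520.9, -137.3, 68.9]
ee_rot: [0.0, 0.983, -0.182, 0.001]
force: [0.6, 0.9, -0.1]
grip_width: -0.002
grip_force: 0.0
```

```bash
cat >> h.py <<'E'
A=np.array([516,-135.4]);yaw=np.radians(-20.95)
def inunit(p): return np.r_[Ro.from_euler('z',-yaw).apply(np.r_[p[:2]-A,0])[:2],p[2]]
def st():
    s=ctrl.sense();f=Ro.from_euler('z',-yaw).apply(s["force"])
    print("t %.2f"%s["time_s"],"unit pos",inunit(s["eef_pos"]),"F unit",f,"tool yaw",np.degrees(np.arctan2(*toolR(s).as_matrix()[1::-1,0])));return s
np.set_printoptions(precision=2,suppress=True)
E
python3 - <<'E'
from h import *
s=st()
c=ctrl.capture("wrist");save(c,"w2");print(proj(c,s["eef_pos"]))
for x in(35,41):print(x,[proj(c,np.r_[A+Ro.from_euler('z',yaw).apply([x,y,0])[:2],78]) for y in(13,-13)])
E
```

```text
t 5.45 unit pos [ 5.23 -0.   68.91] F unit [ 0.21  1.02 -0.1 ] tool yaw -20.979736723777773
[272.74 273.3 ]
35 [array([237.59, 210.88]), array([307.52, 210.83])]
41 [array([237.15, 195.2 ]), array([307.9 , 195.15])]
```

View pics/w2.png

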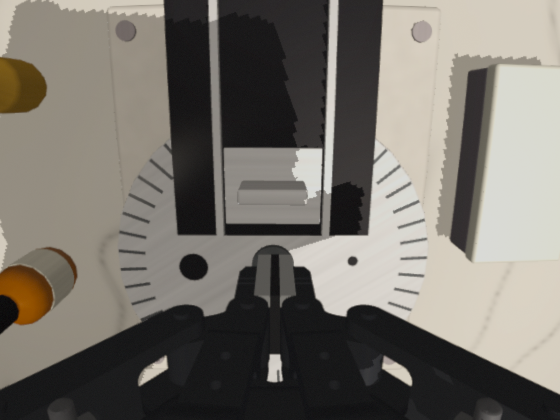

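Call:
{"api": "send_rows", "payload": {"targets": [[1,0.005,0,0,0,0,0],[1,0.005,0,0,0,0,0],[1,0.003,0,0,0,0,0],[1,0.002,0,0,0,0,0],[1,0.002,0,0,0,0,0],[1,0.002,0,0,0,0,0],[1,0.002,0,0,0,0,0],[1,0.002,0,0,0,0,0],[1,0.002,0,0,0,0,0],[1,0.002,0,0,0,0,0]]}}

```text
time_s: 6.75
eef_pos: [545.8, -146.8, 68.3]
ee_rot: [-0.0, 0.983, -0.182, -0.0]
force: [-2.8, -0.2, 1.2]
grip_width: -0.003
grip_force: 1.1
```

Call:
{"api": "send_rows", "payload": {"targets": [[1,0.003,0,0,0,0,0],[1,0.003,0,0,0,0,0],[1,0.003,0,0,0,0,0],[1,0.002,0,0,0,0,0],[1,0.002,0,0,0,0,0],[1,0.002,0,0,0,0,0],[1,0.001,0,0,0,0,0],[1,0.001,0,0,0,0,0],[1,0,0,0,0,0,0],[1,0,0,0,0,0,0]]}}

```text
time_s: 8.0
eef_pos: [561.8, -152.9, 68.3]
ee_rot: [0.0, 0.983, -0.182, 0.0]
force: [-1.0, -1.0, -0.2]
grip_width: 0.004
grip_force: 0.3
```

Run:
```python
from h import *
s=st()
c=ctrl.capture("wrist");save(c,"w3")
for x in(57,60,63,66):print(x,[proj(c,np.r_[A+Ro.from_euler('z',yaw).apply([x,y,0])[:2],78]) for y in(13,-13)])
```

```text
t 8.00 unit pos [49.01  0.03 68.3 ] F unit [-0.61 -1.28 -0.17] tool yaw -20.983485551198054
57 [array([239.08, 265.45]), array([306.3 , 265.39])]
60 [array([238.86, 258.29]), array([306.5 , 258.23])]
63 [array([238.64, 251.04]), array([306.69, 250.98])]
66 [array([238.42, 243.69]), array([306.88, 243.64])]
```

View pics/w3.png

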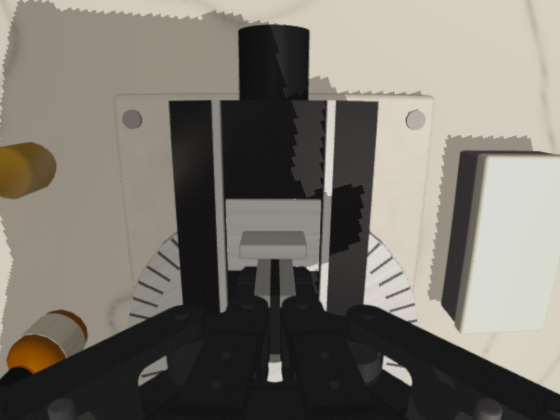

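Run:
```python
from h import *
c=ctrl.capture("wrist")
for n,p,z in(("bridge far",(275,100),57),("plate far",(275,199),60),("tab near",(273,258.5),78),("tab far",(273,245),78)):print(n,inunit(onz(c,p,z)))
```

```text
bridge far [118.76  -0.93  57.  ]
plate far [78.88 -0.93 60.  ]
tab near [59.91 -0.11 78.  ]
tab far [65.46 -0.11 78.  ]
```

Call:
{"api": "send_rows", "payload": {"targets": [[1,0.002,0,0,0,0,0],[1,0.002,0,0,0,0,0],[1,0.001,0,0,0,0,0],[1,0.001,0,0,0,0,0],[1,0.001,0,0,0,0,0],[1,0.001,0,0,0,0,0],[1,0.0007,0,0,0,0,0],[1,0,0,0,0,0,0],[1,0,0,0,0,0,0],[1,0,0,0,0,0,0]]}}

```text
time_s: 9.35
eef_pos: [569.9, -156.0, 68.3]
ee_rot: [0.0, 0.983, -0.182, 0.0]
force: [-0.9, 0.5, 0.3]
grip_width: 0.001
grip_force: 0.3
```

Run:
```python
from h import *
st();c=ctrl.capture("wrist");save(c,"w4")
g=cv2.cvtColor(c["img"],cv2.COLOR_RGB2GRAY)
for col in(250,295):
  print([(r,int(g[r,col])) for r in range(205,285,2)])
for x in(68,69,74,75):print(x,proj(c,np.r_[A+Ro.from_euler('z',yaw).apply([x,0,0])[:2],78]))
for x in(87,88,89):print(x,proj(c,np.r_[A+Ro.from_euler('z',yaw).apply([x,0,0])[:2],60]))
```

```text
t 9.35 unit pos [57.7   0.01 68.33] F unit [-1.04  0.11  0.35] tool yaw -20.981272094392494
[(205, 142), (207, 141), (209, 139), (211, 137), (213, 138), (215, 139), (217, 141), (219, 140), (221, 140), (223, 141), (225, 139), (227, 140), (229, 139), (231, 101), (233, 98), (235, 99), (237, 101), (239, 98), (241, 98), (243, 100), (245, 125), (247, 140), (249, 140), (251, 139), (253, 136), (255, 135), (257, 133), (259, 133), (261, 140), (263, 142), (265, 130), (267, 34), (269, 24), (271, 23), (273, 23), (275, 23), (277, 26), (279, 25), (281, 25), (283, 32)]
[(205, 142), (207, 143), (209, 140), (211, 138), (213, 137), (215, 140), (217, 142), (219, 141), (221, 141), (223, 142), (225, 140), (227, 140), (229, 141), (231, 104), (233, 97), (235, 98), (237, 100), (239, 99), (241, 99), (243, 100), (245, 123), (247, 141), (249, 142), (251, 141), (253, 138), (255, 135), (257, 132), (259, 134), (261, 141), (263, 142), (265, 131), (267, 34), (269, 24), (271, 20), (273, 24), (275, 22), (277, 27), (279, 30), (281, 29), (283, 41)]
68 [272.62 259.91]
69 [272.62 257.51]
74 [272.59 245.35]
75 [272.59 242.89]
87 [272.67 200.31]
88 [272.67 197.98]
89 [272.67 195.64]
```

Call:
{"api": "send_rows", "payload": {"targets": [[1,-0.003,0,0,0,0,0],[1,-0.008,0,0,0,0,0],[1,-0.01,0,0,0,0,0],[1,-0.01,0,0,0,0,0],[1,-0.01,0,0,0,0,0],[1,-0.01,0,0,0,0,0],[1,-0.01,0,0,0,0,0],[1,-0.007,0,0,0,0,0],[1,0,0,0,0,0,0],[1,0,0,0,0,0,0]]}}

```text
time_s: 10.65
eef_pos: [506.5, -131.8, 68.4]
ee_rot: [0.0, 0.983, -0.182, 0.0]
force: [-0.3, 0.3, -0.0]
grip_width: -0.0
grip_force: 0.0
```

Run:
```python
from h import *
st();c=ctrl.capture("wrist");save(c,"w5")
g=cv2.GaussianBlur(cv2.cvtColor(c["img"],cv2.COLOR_RGB2GRAY),(3,3),0).astype(float)
# knurl lines are clipped at the wheel rim: sample mean brightness step across the rim
from scipy.ndimage import map_coordinates as mc
an=np.radians(np.r_[np.arange(50,110,0.5),np.arange(-110,-50,0.5)])
B=Ro.from_euler('z',yaw)
res=[]
for z in np.arange(33,54,1.):
  for ox in(-2,-1,0,1,2):
   for oy in(-2,-1,0,1,2):
    def samp(r):
      P=[proj(c,np.r_[A+B.apply([ox+r*np.cos(a),oy+r*np.sin(a),0])[:2],z]) for a in an]
      P=np.array(P);return mc(g,[P[:,1],P[:,0]],order=1,mode='nearest')
    res.append((np.median(np.abs(samp(74.2)-samp(75.8))),z,ox,oy))
res.sort(reverse=True)
for r in res[:12]:print(np.array(r))
```

```text
t 10.65 unit pos [-10.14  -0.02  68.37] F unit [-0.43  0.21 -0.04] tool yaw -20.983862501591787
[ 7.94 45.   -1.    0.  ]
[ 7.93 45.   -2.    0.  ]
[ 7.77 45.    0.    0.  ]
[ 7.45 47.   -1.    1.  ]
[ 7.1 46.  -1.   0. ]
[ 7.03 46.   -1.    1.  ]
[ 6.99 44.   -1.    0.  ]
[ 6.88 46.   -2.    0.  ]
[ 6.88 44.    0.    0.  ]
[ 6.57 44.    1.    0.  ]
[ 6.57 45.    1.    0.  ]
[ 6.54 46.    0.    0.  ]
```

View pics/w5.png

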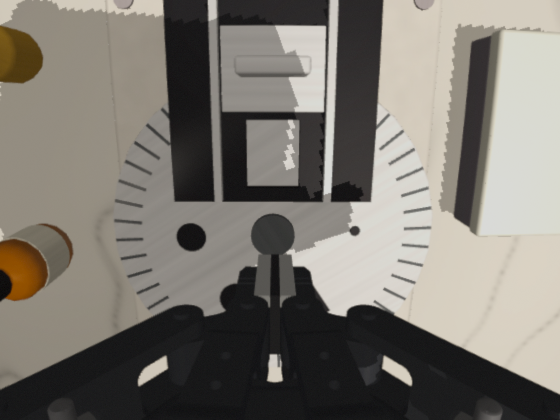

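Call:
{"api": "send_rows", "payload": {"targets": [[1,-0.004,-0.01,0,0,0,0],[1,-0.004,-0.016,0,0,0,0],[1,0,-0.016,0,0,0,0],[1,0,-0.015,0,0,0,0],[1,0,-0.005,0.004,0,0,0],[1,0,0,0.005,0,0,0],[1,0,0,0.005,0,0,0],[1,0,0,0.003,0,0,0],[1,0,0,0,0,0,0],[1,0,0,0,0,0,0]]}}

```text
time_s: 11.95
eef_pos: [521.1, -71.0, 51.4]
ee_rot: [0.0, 0.983, -0.182, 0.0]
force: [-0.1, -0.6, -0.7]
grip_width: 0.002
grip_force: 0.0
```

Call:
{"api": "send_rows", "payload": {"targets": [[1,0,0,0.0005,0,0,0],[1,0,0,0.0005,0,0,0],[1,0,0,0.0005,0,0,0],[1,0,0,0.0005,0,0,0],[1,0,0,0,0,0,0],[1,0,0,0,0,0,0],[1,0,0,0,0,0,0],[1,0,0,0,0,0,0],[1,0,0,0,0,0,0],[1,0,0,0,0,0,0]]}}

```text
time_s: 13.2
eef_pos: [521.0, -70.9, 49.3]
ee_rot: [0.0, 0.983, -0.182, 0.0]
force: [0.2, 0.4, -0.2]
grip_width: -0.0
grip_force: 0.0
```

```bash
python3 -c "
from h import *
st()"
```

```text
t 13.20 unit pos [-18.34  62.02  49.3 ] F unit [ 0.06  0.5  -0.18] tool yaw -20.980771952299175
```

No contact at 49.3; continue in 1.5 mm steps.

Call:
{"api": "send_rows", "payload": {"targets": [[1,0,0,0.0005,0,0,0],[1,0,0,0.0005,0,0,0],[1,0,0,0.0005,0,0,0],[1,0,0,0,0,0,0],[1,0,0,0,0,0,0],[1,0,0,0,0,0,0],[1,0,0,0,0,0,0],[1,0,0,0,0,0,0],[1,0,0,0,0,0,0],[1,0,0,0,0,0,0]]}}

```text
time_s: 14.45
eef_pos: [521.0, -70.9, 47.8]
ee_rot: [-0.0, 0.983, -0.182, -0.0]
force: [0.4, 0.4, -0.2]
grip_width: 0.001
grip_force: 0.0
```

Call:
{"api": "send_rows", "payload": {"targets": [[1,0,0,0.0005,0,0,0],[1,0,0,0.0005,0,0,0],[1,0,0,0.0005,0,0,0],[1,0,0,0,0,0,0],[1,0,0,0,0,0,0],[1,0,0,0,0,0,0],[1,0,0,0,0,0,0],[1,0,0,0,0,0,0],[1,0,0,0,0,0,0],[1,0,0,0,0,0,0]]}}

```text
time_s: 15.7
eef_pos: [521.1, -70.9, 46.3]
ee_rot: [-0.0, 0.983, -0.182, 0.0]
force: [-0.0, 2.3, 2.2]
grip_width: -0.003
grip_force: 1.3
```

Call:
{"api": "send_rows", "payload": {"targets": [[1,0,0,0.0005,0,0,0],[1,0,0,0,0,0,0],[1,0,0,0,0,0,0],[1,0,0,0,0,0,0],[1,0,0,0,0,0,0],[1,0,0,0,0,0,0],[1,0,0,0,0,0,0],[1,0,0,0,0,0,0],[1,0,0,0,0,0,0],[1,0,0,0,0,0,0]]}}

```text
time_s: 16.95
eef_pos: [521.0, -70.9, 45.8]
ee_rot: [-0.0, 0.983, -0.182, 0.0]
force: [-0.1, 3.2, 3.0]
grip_width: -0.001
grip_force: 2.1
```

```bash
python3 -c "
from h import *
st()"
```

```text
t 16.95 unit pos [-18.35  62.06  45.81] F unit [-1.23  2.95  3.03] tool yaw -20.981874492340395
```

Call:
{"api": "send_rows", "payload": {"targets": [[1,0,0,0.0005,0,0,0],[1,0,0,0,0,0,0],[1,0,0,0,0,0,0],[1,0,0,0,0,0,0],[1,0,0,0,0,0,0],[1,0,0,0,0,0,0],[1,0,0,0,0,0,0],[1,0,0,0,0,0,0],[1,0,0,0,0,0,0],[1,0,0,0,0,0,0]]}}

```text
time_s: 18.2
eef_pos: [521.1, -70.8, 45.4]
ee_rot: [-0.0, 0.983, -0.182, 0.0]
force: [-0.5, 4.0, 4.9]
grip_width: -0.0
grip_force: 2.7
```

```bash
python3 -c "
from h import *
s=st();print(s['wrist_torque'],s['grip_force'])
c=ctrl.capture('wrist');save(c,'w6');s=st();print(s['force'])"
```

```text
t 18.20 unit pos [-18.33  62.11  45.4 ] F unit [-1.94  3.52  4.9 ] tool yaw -20.984987156342378
[ 0.58  0.03 -0.  ] 2.715322244075651
t 18.25 unit pos [-18.35  62.1   45.38] F unit [-1.37  2.68  5.26] tool yaw -20.984029872564758
[-0.33  2.99  5.26]
```

```bash
cat >> h.py <<'E'
def arc(n,step,r=65):
    p=inunit(ctrl.sense()["eef_pos"]);a=np.degrees(np.arctan2(p[1],p[0]))
    print("angle %.1f r %.1f"%(a,np.hypot(*p[:2])))
    t=np.radians(a+step*np.arange(n+1));P=r*np.c_[np.cos(t),np.sin(t)];P[0]=p[:2]
    d=np.diff(P,axis=0)/1000;print(np.round(np.c_[d[:,0],-d[:,1]],4).tolist())
E
python3 -c "
from h import *
arc(10,2.0)"
```

```text
angle 106.5 r 64.8
[[-0.0022, 0.0004], [-0.0021, 0.0008], [-0.0021, 0.0008], [-0.0021, 0.0009], [-0.002, 0.001], [-0.002, 0.001], [-0.002, 0.0011], [-0.0019, 0.0012], [-0.0019, 0.0013], [-0.0018, 0.0013]]
```

Call:
{"api": "send_rows", "payload": {"targets": [[1,-0.0022,0.0004,0.0003,0,0,0],[1,-0.0021,0.0008,0.0002,0,0,0],[1,-0.0021,0.0008,0,0,0,0],[1,-0.0021,0.0009,0,0,0,0],[1,-0.002,0.001,0,0,0,0],[1,-0.002,0.001,0,0,0,0],[1,-0.002,0.0011,0,0,0,0],[1,-0.0019,0.0012,0,0,0,0],[1,-0.0019,0.0013,0,0,0,0],[1,-0.0018,0.0013,0,0,0,0]]}}

```text
time_s: 19.5
eef_pos: [499.4, -73.2, 45.2]
ee_rot: [0.0, 0.983, -0.182, 0.001]
force: [4.7, 2.1, 4.6]
grip_width: 0.003
grip_force: 2.7
```

```bash
cp pics/w6.png /tmp/; python3 -c "
from h import *
st();c=ctrl.capture('wrist');save(c,'w7');st();arc(10,4.0)"
```

```text
t 19.50 unit pos [-37.78  52.12  45.18] F unit [3.69 3.61 4.55] tool yaw -20.987323357272107
t 19.55 unit pos [-37.96  52.02  45.14] F unit [3.3  1.45 5.32] tool yaw -20.983136882519673
angle 126.1 r 64.4
[[-0.0039, 0.0023], [-0.0034, 0.003], [-0.0031, 0.0033], [-0.0029, 0.0035], [-0.0027, 0.0037], [-0.0024, 0.0039], [-0.0021, 0.004], [-0.0018, 0.0041], [-0.0015, 0.0043], [-0.0012, 0.0044]]
```

```bash
python3 -c "
import cv2,numpy as np
a=cv2.imread('pics/w6.png');b=cv2.imread('pics/w7.png');cv2.imwrite('pics/cmp.png',cv2.resize(np.hstack([a,b]),(800,300),interpolation=cv2.INTER_AREA))"
```

```text
(no output)
```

View pics/cmp.png

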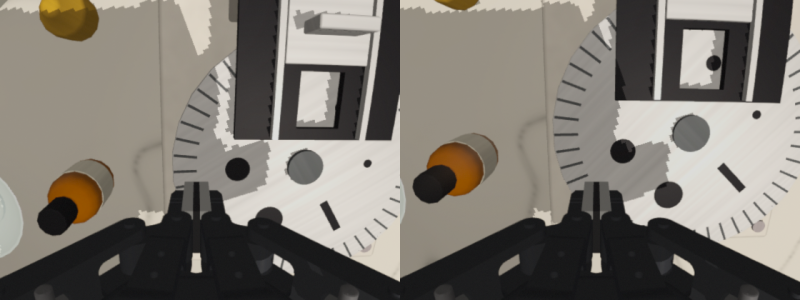

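Call:
{"api": "send_rows", "payload": {"targets": [[1,-0.0039,0.0023,0.0002,0,0,0],[1,-0.0034,0.003,0.0001,0,0,0],[1,-0.0031,0.0033,0,0,0,0],[1,-0.0029,0.0035,0,0,0,0],[1,-0.0027,0.0037,0,0,0,0],[1,-0.0024,0.0039,0,0,0,0],[1,-0.0021,0.004,0,0,0,0],[1,-0.0018,0.0041,0,0,0,0],[1,-0.0015,0.0043,0,0,0,0],[1,-0.0012,0.0044,0,0,0,0]]}}

```text
time_s: 20.8
eef_pos: [462.4, -98.0, 44.7]
ee_rot: [-0.0, 0.983, -0.182, 0.0]
force: [2.5, 4.1, 5.8]
grip_width: -0.001
grip_force: 3.3
```

```bash
python3 -c "
from h import *
st();arc(10,4.0)"
```

```text
t 20.80 unit pos [-63.43  15.76  44.69] F unit [0.84 4.72 5.75] tool yaw -20.98061712557883
angle 166.0 r 65.4
[[-0.0006, 0.0045], [-0.0006, 0.0045], [-0.0003, 0.0045], [0.0, 0.0045], [0.0003, 0.0045], [0.0006, 0.0045], [0.0009, 0.0044], [0.0013, 0.0044], [0.0016, 0.0043], [0.0018, 0.0041]]
```

Call:
{"api": "send_rows", "payload": {"targets": [[1,-0.0006,0.0045,0.0001,0,0,0],[1,-0.0006,0.0045,0,0,0,0],[1,-0.0003,0.0045,0,0,0,0],[1,0,0.0045,0,0,0,0],[1,0.0003,0.0045,0,0,0,0],[1,0.0006,0.0045,0,0,0,0],[1,0.0009,0.0044,0,0,0,0],[1,0.0013,0.0044,0,0,0,0],[1,0.0016,0.0043,0,0,0,0],[1,0.0018,0.0041,0,0,0,0]]}}

```text
time_s: 22.05
eef_pos: [450.8, -140.8, 44.4]
ee_rot: [-0.0, 0.983, -0.182, -0.001]
force: [-0.3, 3.7, 7.1]
grip_width: -0.003
grip_force: 3.6
```

```bash
python3 -c "
from h import *
st();arc(10,3.5)"
```

```text
t 22.05 unit pos [-58.96 -28.36  44.4 ] F unit [-1.65  3.34  7.15] tool yaw -20.980115993437774
angle -154.3 r 65.4
[[0.0022, 0.0033], [0.002, 0.0034], [0.0022, 0.0033], [0.0024, 0.0031], [0.0026, 0.003], [0.0028, 0.0028], [0.003, 0.0026], [0.0031, 0.0024], [0.0033, 0.0023], [0.0034, 0.002]]
```

Call:
{"api": "send_rows", "payload": {"targets": [[1,0.0022,0.0033,0,0,0,0],[1,0.002,0.0034,0,0,0,0],[1,0.0022,0.0033,0,0,0,0],[1,0.0024,0.0031,0,0,0,0],[1,0.0026,0.003,0,0,0,0],[1,0.0028,0.0028,0,0,0,0],[1,0.003,0.0026,0,0,0,0],[1,0.0031,0.0024,0,0,0,0],[1,0.0033,0.0023,0,0,0,0],[1,0.0034,0.002,0,0,0,0]]}}

```text
time_s: 23.3
eef_pos: [465.4, -176.6, 44.2]
ee_rot: [-0.0, 0.983, -0.182, -0.001]
force: [-2.6, 3.9, 7.0]
grip_width: 0.002
grip_force: 3.9
```

Run:
```python
from h import *
st();arc(10,1.35)
c=ctrl.capture("wrist");im=c["img"][:, :, ::-1].copy();B=Ro.from_euler('z',yaw)
for a,col in((0,(0,0,255)),(-13,(0,255,0))):
  for r in(27,49):
    q=B.apply([r*np.cos(np.radians(a)),r*np.sin(np.radians(a)),0])[:2]
    p=proj(c,np.r_[A+q,45]);print(a,r,p);cv2.circle(im,tuple(int(v) for v in p),2,col,-1)
cv2.imwrite("pics/w8.png",im)
```

```text
t 23.30 unit pos [-32.5 -56.6  44.2] F unit [-3.83  2.68  7.02] tool yaw -20.96900922420838
angle -119.9 r 65.3
[[0.0015, 0.0005], [0.0014, 0.0007], [0.0014, 0.0007], [0.0014, 0.0007], [0.0014, 0.0006], [0.0014, 0.0006], [0.0014, 0.0006], [0.0014, 0.0005], [0.0015, 0.0005], [0.0015, 0.0004]]
0 27 [122.49 129.21]
0 49 [117.15  68.4 ]
-13 27 [138.37 130.84]
-13 49 [146.94  71.21]
```

View pics/w8.png

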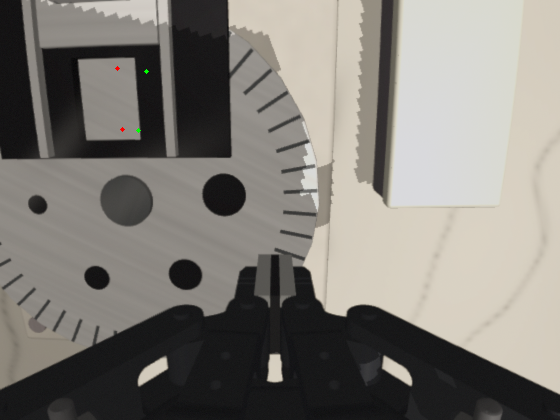

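```bash
cat >> h.py <<'E'
def holes(c,pts,hub):
    h=inunit(onz(c,hub,44.5));print("hub",h)
    for p in pts:
        d=inunit(onz(c,p,44.5))-h;e=inunit(onz(c,p,44.5));print("r %.1f a %.1f | about axis r %.1f a %.1f"%(np.hypot(*d[:2]),np.degrees(np.arctan2(d[1],d[0])),np.hypot(*e[:2]),np.degrees(np.arctan2(e[1],e[0]))))
E
python3 - <<'E'
from h import *
c=ctrl.capture("wrist")
holes(c,[(38,204),(97,277),(185,274),(224,195)],(126.5,200.5))
E
```

```text
hub [-0.54  1.28 44.5 ]
r 37.6 a 92.1 | about axis r 38.9 a 92.8
r 37.7 a 153.4 | about axis r 38.8 a 152.1
r 38.4 a -146.2 | about axis r 38.1 a -148.2
r 39.2 a -86.8 | about axis r 37.9 a -87.5
```

```bash
python3 -c "
from h import *
st();arc(10,2.6)"
```

```text
t 23.40 unit pos [-32.25 -56.77  44.23] F unit [-3.47  0.71  7.57] tool yaw -20.97710014013209
angle -119.6 r 65.3
[[0.0027, 0.0011], [0.0027, 0.0013], [0.0027, 0.0012], [0.0028, 0.001], [0.0028, 0.0009], [0.0028, 0.0008], [0.0029, 0.0006], [0.0029, 0.0005], [0.0029, 0.0004], [0.0029, 0.0003]]
```

Call:
{"api": "send_rows", "payload": {"targets": [[1,0.0027,0.0011,0,0,0,0],[1,0.0027,0.0013,0,0,0,0],[1,0.0027,0.0012,0,0,0,0],[1,0.0028,0.001,0,0,0,0],[1,0.0028,0.0009,0,0,0,0],[1,0.0028,0.0008,0,0,0,0],[1,0.0029,0.0006,0,0,0,0],[1,0.0029,0.0005,0,0,0,0],[1,0.0029,0.0004,0,0,0,0],[1,0,0,0,0,0,0]]}}

```text
time_s: 24.65
eef_pos: [486.2, -193.2, 44.3]
ee_rot: [-0.0, 0.983, -0.182, -0.001]
force: [-3.6, 1.2, 7.9]
grip_width: 0.005
grip_force: 3.8
```

Run:
```python
from h import *
st();arc(10,0.5)
c=ctrl.capture("wrist");save(c,"w9");B=Ro.from_euler('z',yaw)
for r in(27,49):
  print(r,[proj(c,np.r_[A+B.apply([r*np.cos(np.radians(a)),r*np.sin(np.radians(a)),0])[:2],45]) for a in(0,-5)])
```

```text
t 24.65 unit pos [ -7.17 -64.65  44.26] F unit [-3.78 -0.12  7.87] tool yaw -20.96600598878657
angle -96.3 r 65.0
[[0.0006, 0.0], [0.0006, 0.0001], [0.0006, 0.0001], [0.0006, 0.0], [0.0006, 0.0], [0.0006, 0.0], [0.0006, 0.0], [0.0006, 0.0], [0.0006, 0.0], [0.0006, 0.0]]
27 [array([109.3 , 194.44]), array([115.09, 194.67])]
49 [array([102.92, 138.39]), array([113.81, 138.72])]
```

View pics/w9.png

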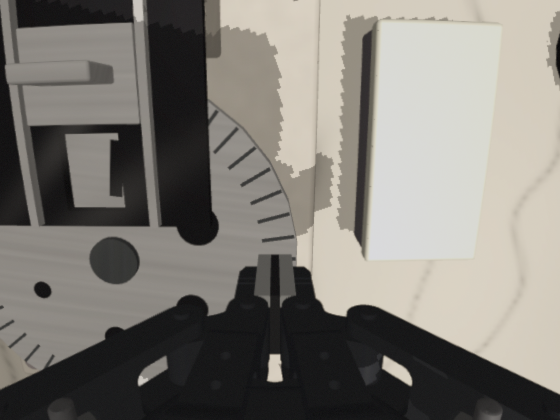

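Run:
```python
from h import *
c=ctrl.capture("wrist")
holes(c,[(42,290),(197,226),(110,140),(110,195)],(114,260))
```

```text
hub [-1.37  1.79 44.5 ]
r 37.9 a 113.0 | about axis r 40.1 a 113.8
r 39.1 a -67.3 | about axis r 36.9 a -68.2
r 49.8 a -4.9 | about axis r 48.4 a -3.0
r 28.1 a -3.7 | about axis r 26.6 a -0.0
```

Call:
{"api": "send_rows", "payload": {"targets": [[1,0.001,0.0001,0,0,0,0],[1,0.001,0.0001,0,0,0,0],[1,0.001,0.0001,0,0,0,0],[1,0.001,0.0001,0,0,0,0],[1,0.001,0,0,0,0,0],[1,0.001,0,0,0,0,0],[1,0.001,0,0,0,0,0],[1,0.001,0,0,0,0,0],[1,0,0,0,0,0,0],[1,0,0,0,0,0,0]]}}

```text
time_s: 26.0
eef_pos: [493.3, -196.4, 44.2]
ee_rot: [-0.0, 0.983, -0.182, -0.001]
force: [-3.1, 0.2, 8.4]
grip_width: 0.003
grip_force: 3.8
```

Call:
{"api": "send_rows", "payload": {"targets": [[1,0,0,-0.001,0,0,0],[1,0,0,-0.002,0,0,0],[1,0,0,-0.01,0,0,0],[1,-0.005,0,-0.02,0,0,0],[1,-0.02,-0.015,-0.02,0,0,0],[1,-0.02,-0.02,-0.02,0,0,0],[1,-0.02,-0.02,-0.02,0,0,0],[1,0,-0.01,-0.01,0,0,0],[1,0,0,0,0,0,0],[1,0,0,0,0,0,0]]}}

```text
time_s: 27.25
eef_pos: [457.0, -113.2, 146.7]
ee_rot: [-0.0, 0.983, -0.182, -0.0]
force: [-0.2, 0.1, -0.7]
grip_width: 0.003
grip_force: 0.0
```

Run:
```python
from h import *
st()
c=ctrl.capture("wrist");cv2.imwrite("pics/w10.png",c["img"][:,:,::-1]);B=Ro.from_euler('z',yaw)
for a in(0,-5,5):
  print(a,[proj(c,np.r_[A+B.apply([r*np.cos(np.radians(a)),r*np.sin(np.radians(a)),0])[:2],45]) for r in(27,49)])
```

```text
t 27.25 unit pos [-63.03  -0.31 146.71] F unit [-0.22  0.07 -0.67] tool yaw -21.00028534097377
0 [array([272.37,  67.29]), array([272.31,  29.77])]
-5 [array([276.18,  67.47]), array([279.34,  30.09])]
5 [array([268.57,  67.47]), array([265.28,  30.1 ])]
```

View pics/w10.png

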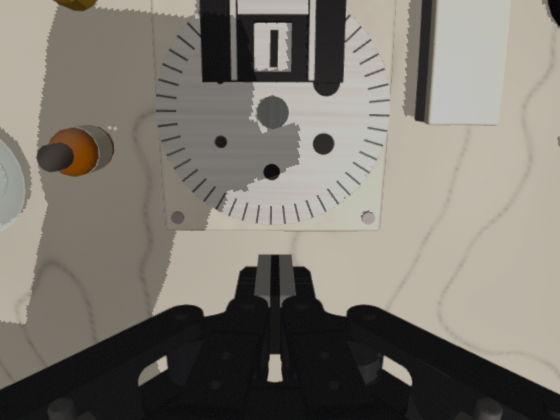

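Run:
```python
from h import *
c=ctrl.capture("wrist")
holes(c,[(220.7,142),(271.5,172),(323,144),(274,48.5)],(272.5,112))
```

```text
hub [-0.34 -0.07 44.5 ]
r 38.6 a 119.3 | about axis r 38.7 a 119.8
r 38.7 a 178.9 | about axis r 39.1 a 179.0
r 38.5 a -121.7 | about axis r 38.8 a -122.1
r 38.4 a -1.5 | about axis r 38.0 a -1.6
```

Slit at about −1.2° (tolerance 5.7°); shutter clear, arm free. Handing in.

```bash
python3 -c "
from rig import ctrl
print(ctrl.finish_job())"
```

```text
the job is handed in; nothing more can be done
None
```

The job is handed in: the shutter measured about 33.5 mm back (clear from 31 mm) and the slit about 1.2° off the window's middle (limit 5.7°). The highest force read on the unit was about 9 N, the arm ended clear of everything, and the hand-in call did not return the judge's verdict.

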